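Strip the gearbox shaft

ROBOT

A 6-joint arm with a two-finger parallel gripper is mounted at the origin on a cart in front of the work surface, level with it; the furniture and walls round the work are solid. World frame = base frame: x ahead of the robot, y to its left, z up, the work surface at z = 0. Lengths are in mm, angles in rad, forces in N, time in s.
With the tool pointing down it reaches from about 350 to 1000 mm from the base axis. Payload 7.1 kg.
Tool frame: the origin (TCP) lies on the centre line of the jaws, within the pads' length; the fingertips stand manip.tcp_to_tips ahead of it and the grasp point (between the pads) lies 5 mm behind it (manip.tcp_to_tips is the distance from the TCP to the fingertips, in mm); z points along the fingers, y is the line along which they close (so a half turn about z gives the same grasp; the last joint's range is limited). The gripper opens to 85 mm and grips with 20 to 120 N. Pads are 22 mm wide; open, the fingers measure 114 mm over their backs; the gripper's body (76 mm by 85 mm) begins 54 mm behind the grasp point. The pads swing forward as they close: fully open they stand 13 mm farther back than shut.
Start: joints at [-0.019, 0.423, 1.63, -0, 1.089, -0.019], TCP at [624.984, 0.026, 245.319] pointing down, gripper open.
Joint ranges: [-3, 3], [-0.9, 2.11], [0.09, 2.58], [-1.31, 4.45], [0.11, 2.69], [-2.54, 2.54]. Speed limits (rad/s): [2.39, 2.39, 3.01, 3.14, 3.14, 3.14].

INTERFACE

Orientations are given as a rotation vector (axis times angle).
In Python, from cell import sensors, imaging, workorder, manip gives the robot as it stands.
- The arm moves only by the shell command python3 -m handwheel 'ROWS' [OPENING] [FORCE]. ROWS is JSON, a list of rows, each a list of 2 entries, a list of its own where there are three numbers: the shift along the tool's x, y, z in m, then the turn, a rotation vector about the tool's x, y, z in rad. In form: [[[tx, ty, tz], [rx, ry, rz]], ...]. A call has 1 to 20 rows; each row shifts and turns the commanded pose from where the row before left it, along the tool's axes as they then stand; what a row does not reach is not made up. A row lasts 1/10 s, in which the tool goes at most 50 mm and 8.59 degrees, less where a joint would pass 70% of its speed; a pose out of reach is approached as far as the arm can. A call with a gripper value outside its range is refused whole. OPENING is the gripper's target within -1 to 1 (shut at 1, half-way at 0, fully open at -1), set as the call begins (- or left out, the last holds). The fingers move at their own pace and stop on an object; FORCE is the grip in N (left out, the last holds). Time passes only in rows, so rows that do not move let the fingers close. It gives the time, the measured TCP pose, the force, the opening and the grip force at its end, in the units of the state.
- sensors.get_state(): the state, without advancing time (a new reading comes with each control period).
- imaging.snapshot(name): name is "scene" or "side" or "wrist"; returns a dict with "pixels" (480x640x3 uint8, red, green, blue), "intrinsics" (3x3 intrinsics, pixels), "pose" (4x4, takes a point from camera to world coordinates); the wrist camera has in their place "tool_from_camera" (4x4, takes a point from camera to tool coordinates, whose origin is the TCP and whose axes are the flange's). Camera axes: x right, y down, z forward; pixel columns grow to the right and rows downward; lengths in mm; the calibration is good to about 2 mm. The wrist camera is an equidistant fisheye: a pixel r from the principal point sees the ray r / f radians off the axis. A picture is of the moment at which its call begins: read the wrist's pose just before it. There is no depth.
- workorder.job_done(): hands the job in; it is judged then, once.
The state is a dict: "time_s": time; "joint_pos": joint angles; "dq": joint speeds; "joint_torque": joint torques, N m; "position": TCP position; "orientation": TCP orientation; "force": force on the tool from outside, world axes, zero at the start; "ft_torque": the same for the moment, N m; "opening": finger opening in mm; "grip_force": force on a finger pad.
Only numpy, scipy, OpenCV 4.12 (cv2) and the standard library are available. Lean on these libraries where they do the work, as an engineer would, in place of code of your own. Each camera call takes 0.05 s, during which the arm holds its last target. There are 200 camera calls.

TASK

The shaft standing in the blue holding fixture is being stripped: take its four loose parts off one by one from the top, setting each on its own place before taking the next. Stand the brass collar in the middle of the black granite plate to be measured, lay the ball bearing in the round metal wash dish, slip the smaller gear over the dowel of the wooden stand until it rests on the wood, and lay the big gear, which has lost teeth, in the red reject tray. Everything must end lying flat and let go, and the glass jar must be left standing where it is.

Things in the scene. Friction and masses are not known exactly. Their poses are not given: they have to be found in the camera images.
- collar: brass collar (ring), 25 mm outside diameter, 15 mm bore, 14 mm high; topmost part on the shaft. Origin: centre of its underside; z is its axis, up.
- bearing: ball bearing, bright steel rings with a black seal between, 40 mm outside diameter, 17 mm bore, 12 mm high; second from the top, under the collar. Origin: centre of its underside; z is its axis, up.
- small_gear: bright steel spur gear, 54 mm outside diameter, 26 mm bore, 16 mm high in all: its lowest 4 mm is a 34 mm boss, the 12 mm above it are toothed; third from the top, under the bearing. Origin: centre of its underside; z is its axis, up.
- big_gear: dark steel spur gear with two teeth broken out, 68 mm outside diameter, 26 mm bore, 17 mm high in all: its lowest 4 mm is a 36 mm boss, the 13 mm above it are toothed; lowest part on the shaft. Origin: centre of its underside; z is its axis, up.
- shaft_fixture: blue round base, 90 mm diameter, that holds the shaft upright; fixed. Origin: centre of its underside. The big gear rests on a collar 30 mm above the origin, the small gear's underside is 47 mm, the bearing's 63 mm and the brass collar's 75 mm above it. The bare shaft is 21 mm thick up to 61 mm and 12 mm thick up to its end at 79 mm above the origin. The parts sit loosely and lift straight up.
- granite_plate: black granite plate, 84 x 84 mm, with a small bare metal strip on one edge; place of the brass collar; fixed. Origin: centre of its underside; its upper face is 20 mm above.
- wash_dish: round bare-metal dish, 114 mm over the rim, 12 mm high, inside about 96 mm wide at the floor; place of the ball bearing; fixed. Origin: centre of its underside; its inner floor is 3 mm above.
- gear_stand: light wooden block, 84 x 84 x 22 mm, with an upright wooden dowel in its middle, 10 mm thick and 24 mm high above the block, its end at 46 mm; place of the smaller gear; fixed. Origin: centre of its underside; z up.
- reject_tray: red plastic square tray, 110 x 110 mm outside, 102 x 102 mm inside, rim 10 mm high; place of the big gear; fixed. Origin: centre of its underside; its inner floor is 3 mm above.
- glass_jar: empty clear glass jar, 70 mm diameter, 83 mm tall, standing loose among the things: not to be disturbed. Origin: centre of its underside.
Not all that is in view belongs to the job. Leave any green look-alike of the bearing alone.

How it is judged:
By the outcome, as a careful person would: the job done as asked, in the order asked, and still so for the second after the job is handed in, with the robot touching nothing.
It also fails if it takes over 88 s, if anything falls off the work surface, if the arm or the gripper's body presses on something with over 40 N, if the wrist force passes 120 N, or if a joint passes its speed limit or range.

## Working session

There is one attempt and no reset: what is moved stays moved. The work goes in short steps, Python scripts to look and compute and a shell command to move; the robot and the scene stay as the last step left them, time stands still between calls to the robot, and variables do not carry over. Pictures are saved under pics/ and viewed, at most 14 in all, crops included, and the job is handed in when it is done.

```bash
ls; mkdir -p pics
python3 - <<'E'
from cell import sensors, imaging, manip
import cv2, numpy as np
s=sensors.get_state(); print({k:np.round(v,3).tolist() for k,v in s.items()}, manip.tcp_to_tips)
for n in ("scene","side","wrist"):
    d=imaging.snapshot(n); cv2.imwrite(f"pics/{n}0.png",d["pixels"][:,:,::-1])
    np.savez(f"pics/{n}0.npz",**d)
    print(n,[ (k,np.round(v,3).tolist()) for k,v in d.items() if k!="pixels"])
E
```

```text
pics
{'time_s': 0.0, 'joint_pos': [-0.019, 0.424, 1.631, 0.0, 1.089, -0.019], 'dq': [-0.001, -0.001, -0.001, 0.0, -0.0, 0.001], 'joint_torque': [0.001, -55.738, -28.174, 0.0, 0.007, 0.0], 'position': [624.461, 0.047, 244.509], 'orientation': [-2.221, -2.221, 0.002], 'force': [0.137, 0.461, 0.173], 'ft_torque': [-0.066, 0.022, 0.009], 'grip_force': 0.0, 'opening': 85.448} 14.0
scene [('intrinsics', [[531.822, 0.0, 320.072], [0.0, 531.822, 243.506], [0.0, 0.0, 1.0]]), ('pose', [[-0.671, -0.399, 0.624, -20.704], [-0.741, 0.347, -0.575, 491.404], [0.013, -0.849, -0.528, 521.681], [0.0, 0.0, 0.0, 1.0]])]
side [('intrinsics', [[588.953, 0.0, 326.016], [0.0, 588.953, 237.719], [0.0, 0.0, 1.0]]), ('pose', [[0.89, -0.375, 0.26, 254.26], [-0.456, -0.735, 0.501, -495.401], [0.003, -0.565, -0.825, 893.042], [0.0, 0.0, 0.0, 1.0]])]
wrist [('intrinsics', [[371.648, 0.0, 317.157], [0.0, 371.648, 240.304], [0.0, 0.0, 1.0]]), ('tool_from_camera', [[-0.001, -0.945, -0.328, 84.921], [1.0, -0.001, -0.0, 0.096], [-0.0, -0.328, 0.945, -129.011], [0.0, 0.0, 0.0, 1.0]])]
```

View pics/scene0.png

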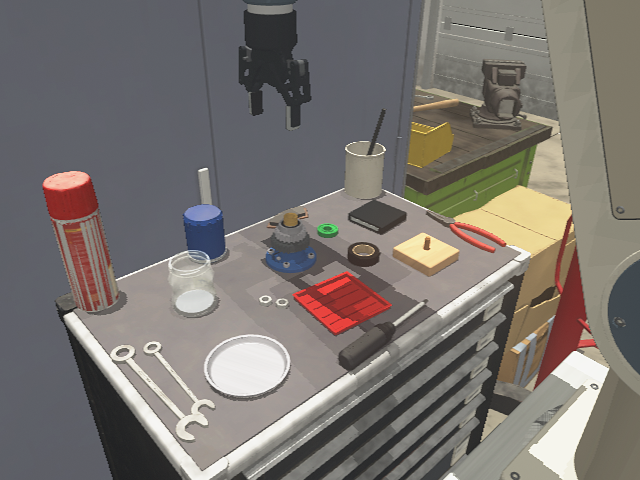

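View pics/side0.png

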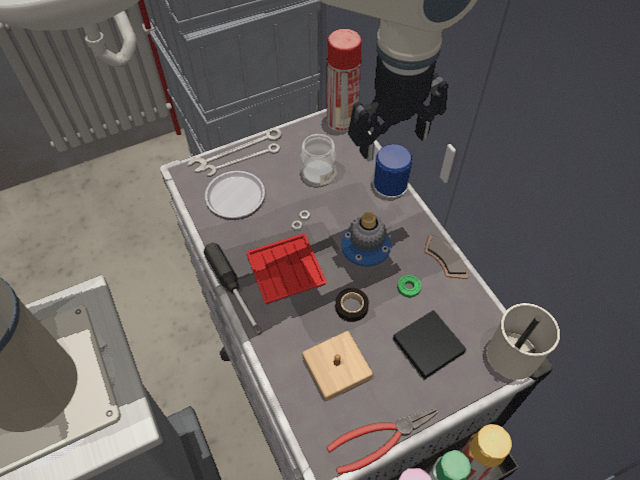

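View pics/wrist0.png

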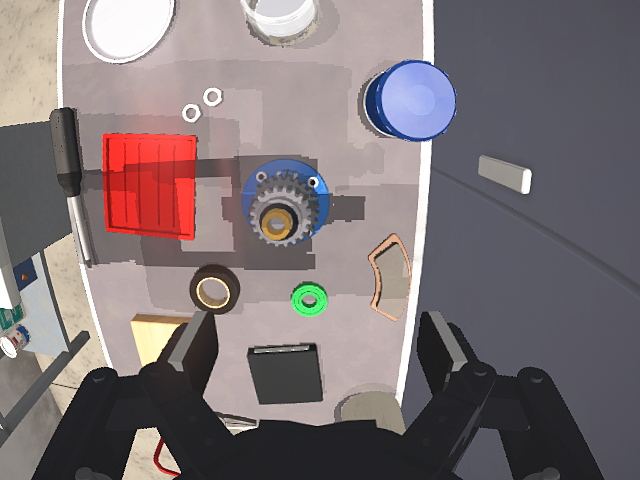

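The scene shows the fixture (scene 290,250; side 368,238; wrist 285,200), with the brass collar on top (wrist 277,222). Places in the side view:
- Granite plate: 430,343
- Dish: 235,195
- Wooden stand: 338,362
- Red tray: 287,267
- Jar: 318,160

Candidates (wrist px):
- **Collar:** the brass ring on the shaft (277,222) or the tape roll lying on the table (214,288). I choose the one on the shaft.
- **Bearing:** the green ring (309,299), which must be left alone, or the one on the shaft under the collar.
- **Granite plate:** the black square with the strip (285,372).
- **Dish:** the white-metal round dish (128,20), as against the jar (280,10).

```bash
cat > h.py <<'E'
import numpy as np, cv2
from scipy.spatial.transform import Rotation as R
from cell import sensors, imaging
def load(n): return dict(np.load(f"pics/{n}.npz"))
def snap(cam,n):
    s=sensors.get_state(); d=imaging.snapshot(cam)
    if cam=="wrist":
        T=np.eye(4);T[:3,:3]=R.from_rotvec(s["orientation"]).as_matrix();T[:3,3]=s["position"]
        d["pose"]=T@d["tool_from_camera"]
    np.savez(f"pics/{n}.npz",**d,fish=cam=="wrist"); cv2.imwrite(f"pics/{n}.png",d["pixels"][:,:,::-1]); return load(n)
def ray(d,p):
    p=np.atleast_2d(np.asarray(p,float)); K=d["intrinsics"]
    x=(p[:,0]-K[0,2])/K[0,0]; y=(p[:,1]-K[1,2])/K[1,1]
    if d.get("fish",False):
        r=np.hypot(x,y)+1e-9; v=np.c_[x/r*np.sin(r),y/r*np.sin(r),np.cos(r)]
    else: v=np.c_[x,y,np.ones(len(x))]
    return d["pose"][:3,3], v@d["pose"][:3,:3].T
def plane(d,p,z):
    o,v=ray(d,p); return o+v*((z-o[2])/v[:,2])[:,None]
def mask(d,lo,hi):
    return cv2.inRange(cv2.cvtColor(d["pixels"],cv2.COLOR_RGB2HSV),np.array(lo),np.array(hi))
def blob(m,near,k=3):
    m=cv2.morphologyEx(m,cv2.MORPH_OPEN,np.ones((k,k)))
    cs=cv2.findContours(m,cv2.RETR_EXTERNAL,cv2.CHAIN_APPROX_NONE)[0]
    cs=[c for c in cs if cv2.contourArea(c)>30]
    return min(cs,key=lambda c:abs(cv2.pointPolygonTest(c,near,True)) if cv2.pointPolygonTest(c,near,True)<0 else 0)
def rect(d,c,z):
    P=plane(d,c[:,0,:],z)[:,:2].astype(np.float32); return cv2.minAreaRect(P)
E
python3 - <<'E'
from h import *
d=load("side0")
w=load("wrist0"); w["fish"]=True
T=np.eye(4);T[:3,:3]=R.from_rotvec([-2.221,-2.221,.002]).as_matrix();T[:3,3]=[624.5,0,244.5]
w["pose"]=T@w["tool_from_camera"]; np.savez("pics/wrist0.npz",**w)
def go(nm,d,lo,hi,near,z):
    try:
        c=blob(mask(d,lo,hi),near); r=rect(d,c,z); print(nm,cv2.boundingRect(c),np.round(r[0],1),np.round(r[1],1),round(r[2],1))
    except Exception as e: print(nm,e)
print("hsv", [cv2.cvtColor(d["pixels"],cv2.COLOR_RGB2HSV)[y,x].tolist() for x,y in((430,343),(235,195),(230,210),(320,365),(287,267),(200,190),(400,380))])
go("tray side",d,(0,150,60),(8,255,255),(287,267),10)
go("tray wrist",w,(0,150,60),(8,255,255),(150,190),10)
go("stand side",d,(8,60,130),(28,255,255),(320,365),22)
go("granite side",d,(0,0,0),(179,255,60),(430,343),20)
go("granite wrist",w,(0,0,0),(179,255,60),(285,380),20)
go("dish side",d,(0,0,140),(179,40,255),(235,195),12)
go("dish wrist",w,(0,0,170),(179,40,255),(128,20),12)
go("base side",d,(105,120,50),(125,255,255),(368,258),5)
go("base wrist",w,(105,120,50),(125,255,255),(255,190),5)
go("collar side",d,(12,100,60),(28,255,255),(368,222),89)
go("collar wrist",w,(12,100,60),(28,255,255),(277,222),89)
# collar top triangulation
o1,v1=ray(d,(369,216)); o2,v2=ray(w,(277.5,223))
v1=v1[0];v2=v2[0];t=np.linalg.lstsq(np.c_[v1,-v2],o2-o1,rcond=None)[0]
print("tri collar",o1+v1*t[0],o2+v2*t[1])
print("jar", plane(d,(318,178),0), plane(w,(280,20),0))
E
```

```text
hsv [[0, 4, 65], [0, 8, 198], [0, 5, 196], [16, 86, 217], [179, 188, 130], [0, 18, 128], [11, 21, 132]]
tray side (247, 234, 79, 69) [440.4  18.7] [113.2 112.2] 83.9
tray wrist (103, 133, 93, 108) [441.7  19.8] [112.3 112.3] 83.9
stand side (303, 331, 70, 66) [ 435.4 -184.6] [84.2 84.2] 89.7
granite side (423, 312, 27, 23) [ 605.  -199.7] [36.4 44.6] 5.6
granite wrist (309, 344, 8, 8) [ 618.7 -169.3] [ 8.2 10.1] 0.2
dish side (206, 170, 59, 48) [426.6 208.5] [114.3 103.8] 50.3
dish wrist (57, 0, 117, 108) [405.3 183.3] [130.5 149.8] 89.9
base side (342, 238, 46, 28) [574.2 -16.2] [45.8 87.2] 41.5
base wrist (293, 162, 25, 20) [611.7  31.1] [21.  20.6] 20.2
collar side (361, 213, 15, 14) [587.6  -6.1] [27.2 24.1] 63.0
collar wrist (261, 208, 30, 32) [ 5.911e+02 -1.000e-01] [26.3 23.1] 79.5
tri collar [ 5.93088731e+02 -1.76433432e-02  8.81214200e+01] [5.92458690e+02 3.51380752e-01 8.80833196e+01]
jar [[586.42688604 181.16519583   0.        ]] [[587.88497428 184.19687119   0.        ]]
```

Run:
```python
import cv2,numpy as np
w=cv2.imread("pics/wrist0.png")[150:260,230:340]; s=cv2.imread("pics/side0.png")[195:275,325:405]
cv2.imwrite("pics/crop0.png",np.hstack([cv2.resize(w,(400,400),interpolation=2),cv2.resize(s,(400,400),interpolation=2)]))
```

```text
(no output)
```

View pics/crop0.png

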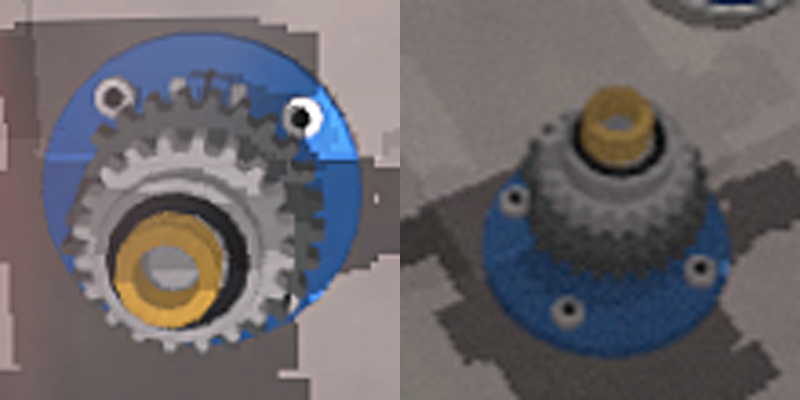

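Crop check: this is the brass collar on top of the black-sealed bearing, bright small gear and dark big gear, all on the blue base. Next I refine the granite plate and dish and locate the tall neighbours.

Run:
```python
from h import *
d=load("side0"); w=load("wrist0"); w["fish"]=True; sc=load("scene0")
for nm,im,near in(("side",d,(430,343)),("wrist",w,(285,380)),("scene",sc,(375,215))):
    c=blob(mask(im,(0,0,0),(179,40,88)),near,3); r=rect(im,c,20); print("granite",nm,cv2.boundingRect(c),np.round(r[0],1),np.round(r[1],1),round(r[2],1))
for v in (150,165,180):
  for nm,im,near in(("side",d,(235,195)),("scene",sc,(247,365))):
    c=blob(mask(im,(0,0,v),(179,30,255)),near,3); r=rect(im,c,12); print("dish",v,nm,cv2.boundingRect(c),np.round(r[0],1),np.round(r[1],1))
P=lambda im,p,z:np.round(plane(im,p,z)[0],0)
# can / cup base edges, jar
print("can base",P(d,(391,192),0),P(w,(368,118),0),"can top",P(w,(410,100),83))
print("cup base",P(d,(508,377),0),P(sc,(364,196),0)); print("jar",P(sc,(195,302),0))
print("pen top check scene",P(sc,(383,112),150))
```

```text
granite side (394, 311, 71, 64) [ 583.9 -220.9] [84.8 85.5] 5.8
granite wrist (248, 343, 75, 61) [ 585.5 -213.2] [84.3 93.5] 6.3
granite scene (348, 200, 56, 28) [ 582.6 -208.5] [ 84.1 100.5] 6.9
dish 150 side (209, 176, 54, 41) [422.8 204.4] [ 97.  101.4]
dish 150 scene (64, 251, 326, 229) [510.6 209.3] [418.7 302.5]
dish 165 side (210, 176, 52, 41) [421.7 204.5] [98.2 95.8]
dish 165 scene (203, 323, 88, 73) [430.3 211.8] [127.5 113.9]
dish 180 side (210, 177, 51, 40) [421.1 203.9] [94.5 95.5]
dish 180 scene (209, 334, 81, 62) [418.7 209.1] [103.1 113.1]
can base [697.  85.   0.] [675.  83.   0.] can top [697. 100.  83.]
cup base [ 670. -322.    0.] [ 678. -280.    0.]
jar [596. 189.   0.]
pen top check scene [ 734. -386.  150.]
```

```bash
python3 -m handwheel '[[[0,-0.030,0.030],[0,0,0]],[[0,-0.002,0.045],[0,0,0]],[[0,0,0.025],[0,0,0]],[[0,0,0],[0,0,0]],[[0,0,0],[0,0,0]]]' 0 60
python3 - <<'E'
from h import *
w=snap("wrist","w1")
E
```

```text
time_s: 0.65
position: [593.2, 0.0, 145.5]
orientation: [-2.221, -2.221, 0.001]
force: [-0.1, 0.3, 0.6]
opening: 42.9
grip_force: 0.0
```

View pics/w1.png

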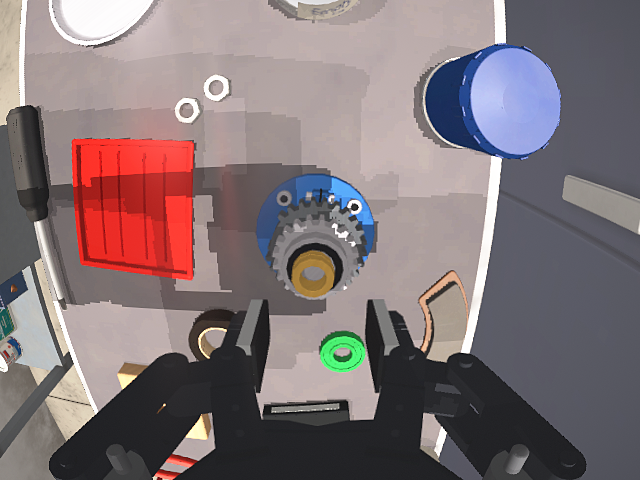

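Run:
```python
from h import *
w=load("w1")
c=blob(mask(w,(12,100,60),(28,255,255)),(300,290)); print(cv2.boundingRect(c), rect(w,c,89))
```

```text
(291, 250, 44, 47) ((590.72314453125, 1.0945968627929688), (27.708471298217773, 23.660999298095703), 88.36910247802734)
```

Collar top face is at (313,274) px, about (591, 0), 2 mm to the side of the tool. I correct, go down and grip.

```bash
python3 -m handwheel '[[[0,-0.002,0.030],[0,0,0]],[[0,0,0.015],[0,0,0]],[[0,0,0.008],[0,0,0]],[[0,0,0],[0,0,0]],[[0,0,0],[0,0,0]]]' 0 && python3 -m handwheel '[[[0,0,0],[0,0,0]],[[0,0,0],[0,0,0]],[[0,0,0],[0,0,0]],[[0,0,0],[0,0,0]],[[0,0,0],[0,0,0]]]' 1 40
python3 - <<'E'
from h import *
d=snap("side","s2"); cv2.imwrite("pics/s2c.png",cv2.resize(d["pixels"][170:300,300:440,::-1],(560,520),interpolation=2))
E
```

```text
time_s: 1.2
position: [591.6, 0.0, 93.0]
orientation: [2.221, 2.221, 0.001]
force: [0.1, 0.1, 0.3]
opening: 42.7
grip_force: 0.0
time_s: 1.7
position: [591.8, 0.0, 93.5]
orientation: [2.22, 2.221, 0.002]
force: [-0.7, -0.2, 5.7]
opening: 23.1
grip_force: 38.9
```

View pics/s2c.png

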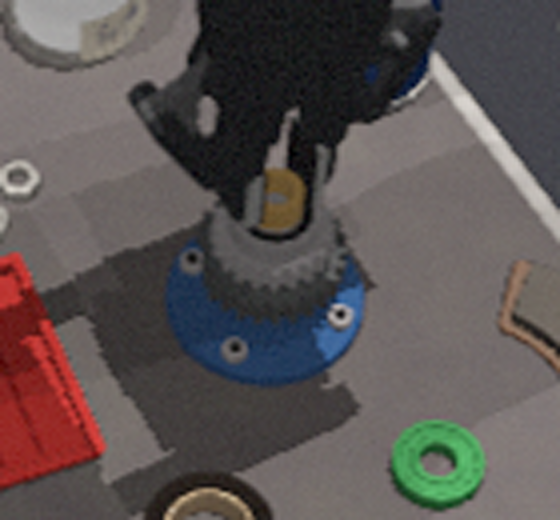

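The collar is held between the pads (crop 280,200) and the fingers stand just over the bearing. Lift straight up and carry it to above the granite plate.

```bash
python3 -m handwheel '[[[0,0,-0.010],[0,0,0]],[[0,0,-0.020],[0,0,0]],[[0,0,-0.030],[0,0,0]],[[-0.030,0,0],[0,0,0]],[[-0.045,-0.002,0],[0,0,0]],[[-0.045,-0.003,0],[0,0,0]],[[-0.045,-0.002,0],[0,0,0]],[[-0.035,0,0],[0,0,0]],[[-0.019,0,0],[0,0,0]],[[0,0,0],[0,0,0]],[[0,0,0],[0,0,0]]]'
python3 - <<'E'
from h import *
w=snap("wrist","w3")
E
```

```text
time_s: 2.85
position: [583.8, -218.5, 152.4]
orientation: [-2.222, -2.22, -0.0]
force: [-0.1, 0.3, -0.7]
opening: 22.5
grip_force: 39.2
```

View pics/w3.png

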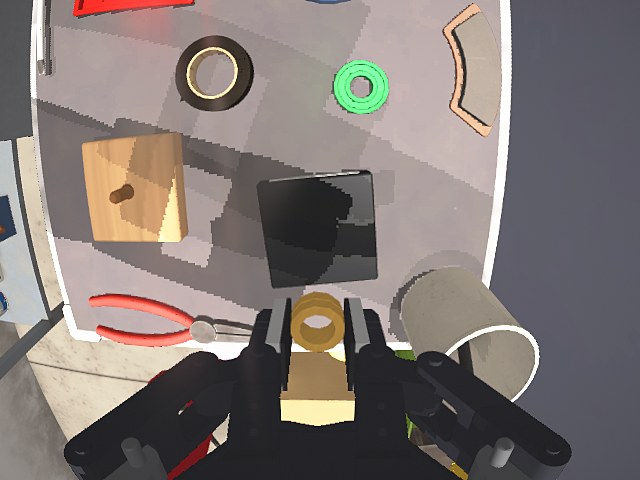

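The collar is held level between the pads (317,322). The plate corners are near (259,182), (371,173), (378,279) and (272,287), and the stand's dowel base is about (117,193).

Run:
```python
from h import *
w=load("w3")
P=plane(w,[(259,182),(371,173),(378,279),(272,287)],20)[:,:2]; print(np.round(P,1),P.mean(0),np.linalg.norm(P-np.roll(P,1,0),axis=1))
c=blob(mask(w,(0,0,0),(179,60,90)),(318,240),3); print(cv2.boundingRect(c),rect(w,c,20))
q=cv2.approxPolyDP(c,6,True)[:,0]; print(q.tolist(), np.round(plane(w,q,20)[:,:2],1).tolist())
print("dowel top",plane(w,(127,190),46),"base",plane(w,(116,196),22))
c=blob(mask(w,(8,50,130),(28,255,255)),(150,160)); r=rect(w,c,22); print("stand",r)
```

```text
[[ 542.1 -180.1]
 [ 622.2 -173.7]
 [ 631.4 -256.6]
 [ 548.2 -263.3]] [ 585.98259433 -218.42963341] [83.42222118 80.37238567 83.36569574 83.46313383]
(256, 177, 121, 111) ((584.8953247070312, -217.7435302734375), (83.67066192626953, 85.7240982055664), 5.3900651931762695)
[[257, 183], [272, 287], [376, 278], [374, 224], [338, 222], [349, 214], [349, 194], [316, 177]] [[540.6, -180.8], [548.2, -263.3], [629.7, -255.7], [625.9, -211.7], [599.1, -210.3], [607.1, -204.2], [606.7, -189.2], [583.0, -176.9]]
dowel top [[ 449.84922135 -177.69118223   46.        ]] base [[ 425.12889414 -186.50871207   22.        ]]
stand ((440.3605041503906, -182.29318237304688), (83.66925048828125, 90.5833511352539), 89.94972229003906)
```

```bash
python3 -m handwheel '[[[0,0.001,0.045],[0,0,0]],[[0,0,0.040],[0,0,0]],[[0,0,0.020],[0,0,0]],[[0,0,0.006],[0,0,0]],[[0,0,0],[0,0,0]],[[0,0,0],[0,0,0]]]' && python3 -m handwheel '[[[0,0,0.002],[0,0,0]],[[0,0,0.001],[0,0,0]],[[0,0,0],[0,0,0]]]'
```

```text
time_s: 3.5
position: [586.1, -218.6, 42.6]
orientation: [2.219, 2.221, 0.001]
force: [-0.0, -0.3, -0.5]
opening: 22.8
grip_force: 39.4
time_s: 3.8
position: [585.3, -219.1, 38.9]
orientation: [2.221, 2.221, 0.001]
force: [0.5, 0.2, -0.5]
opening: 22.4
grip_force: 39.4
```

```bash
python3 -m handwheel '[[[0,0,0.001],[0,0,0]],[[0,0,0],[0,0,0]]]'; python3 -m handwheel '[[[0,0,0.001],[0,0,0]],[[0,0,0],[0,0,0]]]'
```

```text
time_s: 4.0
position: [585.3, -219.2, 38.5]
orientation: [2.221, 2.221, 0.001]
force: [-2.9, 1.0, 8.5]
opening: 23.0
grip_force: 40.3
time_s: 4.2
position: [585.4, -219.2, 38.4]
orientation: [2.221, 2.221, 0.001]
force: [-4.8, 2.1, 17.8]
opening: 22.9
grip_force: 41.0
```

```bash
python3 -m handwheel '[[[0,0,0],[0,0,0]],[[0,0,0],[0,0,0]],[[0,0,0],[0,0,0]],[[0,0,-0.010],[0,0,0]],[[0,0,-0.030],[0,0,0]],[[0,0,-0.045],[0,0,0]],[[0.030,0,-0.028],[0,0,0]],[[0,0,0],[0,0,0]]]' 0
python3 - <<'E'
from h import *
w=snap("wrist","w4")
c=blob(mask(w,(12,100,60),(28,255,255)),(318,260)); print(cv2.boundingRect(c), rect(w,c,34))
E
python3 -m handwheel '[[[0.045,0,0],[0,0,0]],[[0.049,0.002,0],[0,0,0]],[[0.049,0.003,0],[0,0,0]],[[0.036,0.001,0],[0,0,0]],[[0.010,0,0],[0,0,0]],[[0,0,0],[0,0,0]],[[0,0,0],[0,0,0]]]' -0.4;  python3 - <<'E'
from h import *
w=snap("wrist","w5")
im=np.hstack([load("w4")["pixels"][100:400,180:480],w["pixels"][150:350,220:420].repeat(3,0).repeat(3,1)[::2,::2]])
cv2.imwrite("pics/c5.png",im[:,:,::-1])
E
```

```text
time_s: 5.0
position: [587.4, -187.8, 154.2]
orientation: [2.216, 2.219, 0.006]
force: [0.1, 0.0, -0.2]
opening: 42.5
grip_force: 0.0
(298, 259, 32, 35) ((583.8175659179688, -217.13247680664062), (27.573863983154297, 22.258163452148438), 54.166622161865234)
time_s: 5.75
position: [590.7, -1.0, 148.7]
orientation: [-2.221, -2.221, 0.002]
force: [-0.2, 0.0, -0.3]
opening: 59.9
grip_force: 0.0
```

View pics/c5.png

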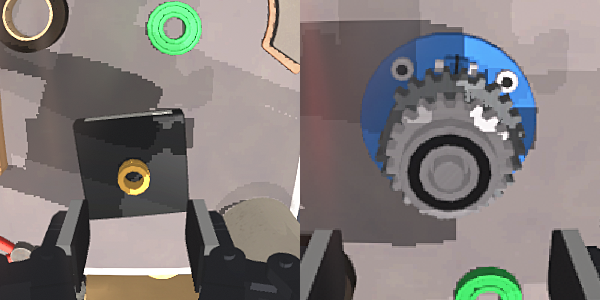

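The collar stands upright mid-plate (crop 134,178). The bearing, with its black seal, is on top of the stack at about (319,265) px.

```bash
python3 - <<'E'
from h import *
print(plane(load("w5"),(319.3,265.3),75))
E
python3 -m handwheel '[[[0,0,0.030],[0,0,0]],[[0,0,0.028],[0,0,0]],[[0,0,0.010],[0,0,0]],[[0,0,0.002],[0,0,0]],[[0,0,0],[0,0,0]]]' -0.4
```

```text
[[591.93062026  -2.28343458  75.        ]]
time_s: 6.3
position: [591.3, -0.8, 79.6]
orientation: [2.222, 2.22, 0.0]
force: [-0.8, -0.5, -0.5]
opening: 60.0
grip_force: 0.0
```

```bash
python3 -m handwheel '[[[-0.001,0,0],[0,0,0]],[[0,0,0],[0,0,0]],[[0,0,0],[0,0,0]],[[0,0,0],[0,0,0]],[[0,0,0],[0,0,0]]]' 1 50; python3 -m handwheel '[[[0,0,-0.010],[0,0,0]],[[0,0,-0.020],[0,0,0]],[[0,0,-0.040],[0,0,0]],[[0.020,-0.020,0],[0,0,0]],[[0.035,-0.030,0],[0,0,0]],[[0.038,-0.030,0],[0,0,0]],[[0.038,-0.030,0],[0,0,0]],[[0.038,-0.030,0],[0,0,0]],[[0.027,-0.019,0],[0,0,0]],[[0.012,-0.008,0],[0,0,0]],[[0,0,0],[0,0,0]],[[0,0,0],[0,0,0]]]'
python3 - <<'E'
from h import *
w=snap("wrist","w6"); cv2.imwrite("pics/w6c.png",w["pixels"][:,:,::-1])
for v in (140,160,180):
    c=blob(mask(w,(0,0,v),(179,30,255)),(318,200)); print(v,cv2.boundingRect(c),rect(w,c,12))
E
```

```text
time_s: 6.8
position: [591.9, -1.3, 81.1]
orientation: [2.22, 2.22, 0.002]
force: [-1.7, -1.4, 5.2]
opening: 38.3
grip_force: 49.4
time_s: 8.0
position: [424.5, 207.3, 150.2]
orientation: [2.22, 2.222, 0.002]
force: [0.0, 0.3, -0.7]
opening: 38.4
grip_force: 50.4
140 (176, 37, 457, 379) ((523.33642578125, 162.62689208984375), (375.6554260253906, 405.82623291015625), 89.76519775390625)
160 (286, 158, 95, 82) ((443.55255126953125, 234.8188934326172), (38.64853286743164, 85.17373657226562), 47.75257873535156)
180 (288, 159, 92, 78) ((442.8572998046875, 235.15145874023438), (37.403907775878906, 82.95687866210938), 48.880245208740234)
```

View pics/w6c.png

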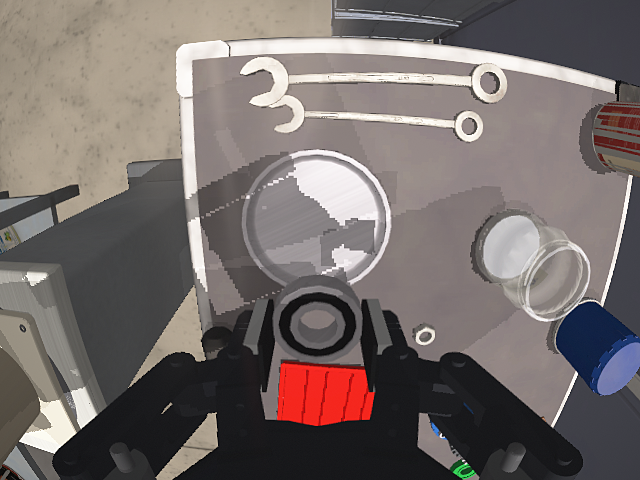

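The bearing is held flat (318,320). The dish rim runs from column 242 to 391, with its top at row 150, and the jar is off to the right at (510,245).

Run:
```python
from h import *
w=load("w6"); P=plane(w,[(242,218),(391,218),(316,150),(268,165),(365,165),(262,275)],12)[:,:2].astype(np.float32)
print(np.round(P,1).tolist(),cv2.minEnclosingCircle(P)); print(plane(w,[(482,250),(537,250),(510,215)],0))
```

```text
[[367.8999938964844, 217.3000030517578], [480.6000061035156, 217.1999969482422], [423.8999938964844, 267.70001220703125], [389.1000061035156, 257.1000061035156], [459.3999938964844, 257.1000061035156], [380.8999938964844, 170.1999969482422]] ((422.2305603027344, 211.7646484375), 58.609031677246094)
[[566.69762936 186.32719197   0.        ]
 [625.64304021 185.76278936   0.        ]
 [589.68898882 218.06573066   0.        ]]
```

```bash
python3 -m handwheel '[[[0.003,0,0.040],[0,0,0]],[[0,0,0.045],[0,0,0]],[[0,0,0.028],[0,0,0]],[[0,0,0.011],[0,0,0]],[[0,0,0.004],[0,0,0]],[[0,0,0],[0,0,0]],[[0,0,0],[0,0,0]]]'; python3 -m handwheel '[[[0,0,0.002],[0,0,0]],[[0,0,0],[0,0,0]]]';  python3 -m handwheel '[[[0,0,0.001],[0,0,0]],[[0,0,0],[0,0,0]]]'
```

```text
time_s: 8.75
position: [425.2, 210.1, 22.4]
orientation: [2.222, 2.22, 0.003]
force: [-0.3, 0.1, -0.7]
opening: 37.9
grip_force: 50.4
time_s: 8.95
position: [425.3, 210.3, 21.1]
orientation: [2.221, 2.221, 0.004]
force: [-1.5, -3.2, 13.8]
opening: 38.3
grip_force: 52.0
time_s: 9.15
position: [425.4, 210.4, 20.9]
orientation: [2.221, 2.22, 0.005]
force: [-4.1, -4.4, 28.1]
opening: 38.0
grip_force: 53.4
```

```bash
python3 -m handwheel '[[[0,0,-0.002],[0,0,0]],[[0,0,0],[0,0,0]],[[0,0,0],[0,0,0]],[[0,0,-0.010],[0,0,0]],[[0,0,-0.030],[0,0,0]],[[0,0,-0.045],[0,0,0]],[[0,0,-0.044],[0,0,0]],[[0,0,0],[0,0,0]]]' -0.4
python3 - <<'E'
from h import *
w=snap("wrist","w7")
E
python3 -m handwheel '[[[-0.025,0.020,0],[0,0,0]],[[-0.038,0.030,0],[0,0,0]],[[-0.038,0.030,0],[0,0,0]],[[-0.038,0.030,0],[0,0,0]],[[-0.036,0.030,0],[0,0,0]],[[-0.025,0.020,0],[0,0,0]],[[-0.011,0.007,0],[0,0,0]],[[0,0,0],[0,0,0]],[[0,0,0],[0,0,0]]]' -0.75;  python3 - <<'E'
from h import *
w=snap("wrist","w8")
im=np.hstack([load("w7")["pixels"][100:400,180:480],w["pixels"][150:350,220:420].repeat(3,0).repeat(3,1)[::2,::2]])
cv2.imwrite("pics/c8.png",im[:,:,::-1])
E
```

```text
time_s: 9.95
position: [427.0, 211.5, 154.8]
orientation: [2.219, 2.219, 0.014]
force: [0.4, 0.4, 0.3]
opening: 59.8
grip_force: 0.0
time_s: 10.9
position: [589.5, -0.3, 148.4]
orientation: [-2.22, -2.22, 0.003]
force: [-0.0, 0.2, 0.8]
opening: 75.1
grip_force: 0.0
```

View pics/c8.png

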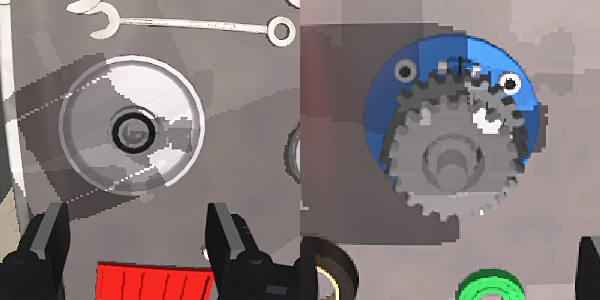

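The bearing lies flat in the dish (crop 133,132). The small gear is now on top at about (322,255) px, and the shaft centre is about (592,-1).

```bash
python3 -m handwheel '[[[-0.001,0.001,0.030],[0,0,0]],[[0,0,0.035],[0,0,0]],[[0,0,0.015],[0,0,0]],[[0,0,0.005],[0,0,0]],[[0,0,0],[0,0,0]]]' -0.75; python3 -m handwheel '[[[0,0,0],[0,0,0]],[[0,0,0],[0,0,0]],[[0,0,0],[0,0,0]],[[0,0,0],[0,0,0]],[[0,0,0],[0,0,0]]]' 1 60; python3 -m handwheel '[[[0,0,-0.005],[0,0,0]],[[0,0,-0.010],[0,0,0]],[[0,0,-0.010],[0,0,0]],[[0,0,0],[0,0,0]]]'
python3 - <<'E'
from h import *
a=snap("side","s9")["pixels"][150:290,290:450].repeat(2,0).repeat(2,1)
b=snap("scene","sc9")["pixels"][150:290,210:370].repeat(2,0).repeat(2,1)
cv2.imwrite("pics/c9.png",np.hstack([a,b])[:,:,::-1])
E
```

```text
time_s: 11.45
position: [591.6, -1.3, 64.2]
orientation: [-2.22, -2.222, 0.001]
force: [1.1, 1.1, 0.2]
opening: 74.5
grip_force: 0.0
time_s: 11.95
position: [592.8, -1.8, 66.5]
orientation: [2.221, 2.22, 0.003]
force: [-2.7, 1.5, 7.6]
opening: 52.5
grip_force: 60.9
time_s: 12.35
position: [593.3, -2.1, 91.4]
orientation: [2.22, 2.22, 0.004]
force: [-0.2, -0.2, -0.8]
opening: 52.0
grip_force: 62.8
```

View pics/c9.png

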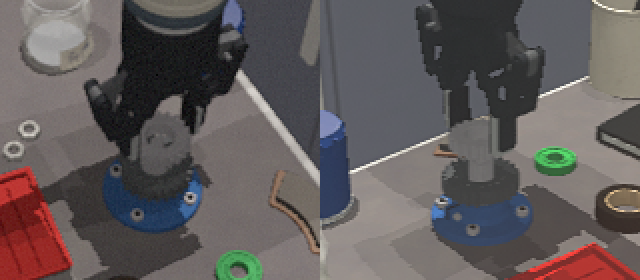

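The small gear is lifted and level, and the big gear stayed on the shaft. I carry on up and across to the stand.

```bash
python3 -m handwheel '[[[0,0,-0.030],[0,0,0]],[[0,0,-0.040],[0,0,0]],[[-0.020,-0.015,0],[0,0,0]],[[-0.035,-0.030,0],[0,0,0]],[[-0.035,-0.030,0],[0,0,0]],[[-0.035,-0.030,0],[0,0,0]],[[-0.035,-0.030,0],[0,0,0]],[[-0.016,-0.014,0],[0,0,0]],[[-0.008,-0.006,0],[0,0,0]],[[0,0,0],[0,0,0]],[[0,0,0],[0,0,0]]]'
python3 - <<'E'
from h import *
w=snap("wrist","w10")
c=blob(mask(w,(8,50,120),(28,255,255)),(318,230)); print(cv2.boundingRect(c),rect(w,c,22))
E
```

```text
time_s: 13.55
position: [437.7, -185.7, 159.3]
orientation: [2.221, 2.221, 0.001]
force: [-0.1, 0.1, -1.7]
opening: 52.0
grip_force: 63.4
(259, 169, 114, 109) ((436.41845703125, -181.44308471679688), (85.48281860351562, 83.47442626953125), 89.88591766357422)
```

View pics/w10.png

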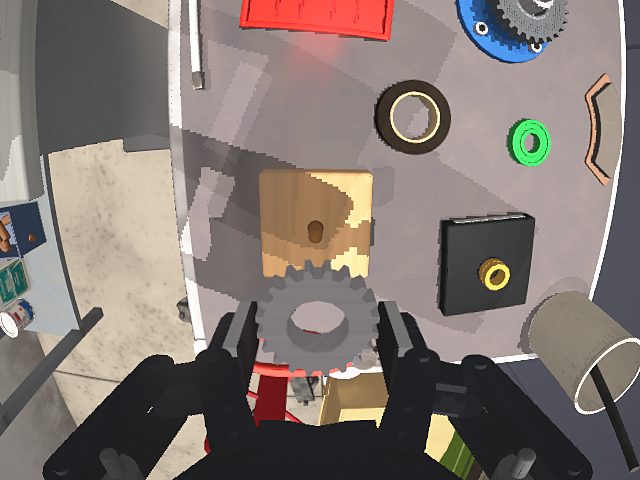

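The small gear is held flat (318,318). The stand's block is centred at (436,-182), with the dowel at (315,232).

```bash
python3 - <<'E'
from h import *
w=load("w10"); print(plane(w,(315,238),46),plane(w,(315.5,223),22))
E
python3 -m handwheel '[[[0.002,-0.001,0.035],[0,0,0]],[[0,0,0.035],[0,0,0]],[[0,0,0.015],[0,0,0]],[[0,0,0],[0,0,0]]]'
```

```text
[[ 436.36756493 -183.3039943    46.        ]] [[ 436.63410899 -179.64077891   22.        ]]
time_s: 14.0
position: [435.4, -182.4, 72.3]
orientation: [-2.217, -2.221, 0.002]
force: [0.5, -0.5, -1.3]
opening: 51.9
grip_force: 63.4
```

```bash
python3 -m handwheel '[[[0,0,0.015],[0,0,0]],[[0,0,0.012],[0,0,0]],[[0,0,0.003],[0,0,0]],[[0,0,0],[0,0,0]],[[0,0,0],[0,0,0]]]'; python3 -m handwheel '[[[0,0,0.003],[0,0,0]],[[0,0,0],[0,0,0]]]';  python3 -m handwheel '[[[0,0,0.001],[0,0,0]],[[0,0,0],[0,0,0]]]'; python3 -m handwheel '[[[0,0,0.001],[0,0,0]],[[0,0,0],[0,0,0]]]'
```

```text
time_s: 14.5
position: [436.4, -184.1, 44.8]
orientation: [2.221, 2.221, 0.0]
force: [0.9, -0.4, -1.5]
opening: 52.1
grip_force: 63.4
time_s: 14.7
position: [436.5, -184.2, 41.7]
orientation: [2.221, 2.22, 0.001]
force: [0.6, -0.8, -0.8]
opening: 51.9
grip_force: 63.6
time_s: 14.9
position: [436.6, -184.2, 41.5]
orientation: [2.221, 2.22, 0.001]
force: [-2.5, 1.1, 13.5]
opening: 51.8
grip_force: 65.2
time_s: 15.1
position: [436.6, -184.3, 41.4]
orientation: [2.22, 2.22, 0.001]
force: [-4.7, 2.9, 26.9]
opening: 52.1
grip_force: 66.7
```

```bash
python3 -m handwheel '[[[0,0,-0.002],[0,0,0]],[[0,0,0],[0,0,0]],[[0,0,0],[0,0,0]],[[0,0,-0.008],[0,0,0]],[[0,0,-0.030],[0,0,0]],[[0,0,-0.040],[0,0,0]],[[0,0,-0.040],[0,0,0]],[[0,0,0],[0,0,0]]]' -0.75
python3 - <<'E'
from h import *
w=snap("wrist","w11")
E
python3 -m handwheel '[[[0.025,0.020,0],[0,0,0]],[[0.036,0.030,0],[0,0,0]],[[0.036,0.030,0],[0,0,0]],[[0.036,0.030,0],[0,0,0]],[[0.030,0.030,0],[0,0,0]],[[0.014,0.012,0],[0,0,0]],[[0.005,0.004,0],[0,0,0]],[[0,0,0],[0,0,0]],[[0,0,0],[0,0,0]]]' -1;  python3 - <<'E'
from h import *
w=snap("wrist","w12")
im=np.hstack([load("w11")["pixels"][100:400,180:480],w["pixels"][150:350,220:420].repeat(3,0).repeat(3,1)[::2,::2]])
cv2.imwrite("pics/c12.png",im[:,:,::-1])
E
```

```text
time_s: 15.9
position: [438.8, -185.2, 164.1]
orientation: [2.216, 2.216, 0.005]
force: [1.0, -0.7, -0.3]
opening: 74.6
grip_force: 0.0
time_s: 16.85
position: [590.5, -3.0, 158.7]
orientation: [-2.221, -2.22, 0.003]
force: [-1.3, -0.2, -0.5]
opening: 85.2
grip_force: 0.0
```

View pics/c12.png

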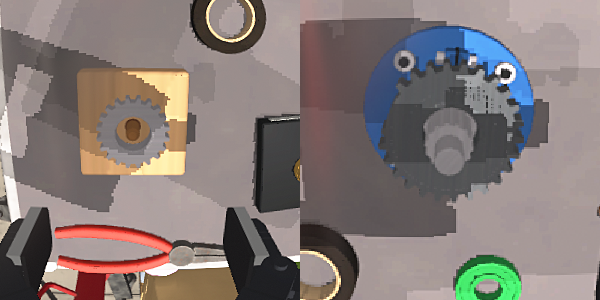

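The small gear sits flat over the dowel on the stand (crop 132,128). The big gear is bare on the shaft. Before gripping I work out the true fingertip height against opening from the seen pad corners.

Run:
```python
from h import *
w=load("w12"); M=w["tool_from_camera"]; K=dict(w)
K["pose"]=M
for o,ps in((42.9,[(267,301),(367,300)]),(52,[(256,300),(380,300)]),(74.6,[(229,306),(406,307)])):
    o_,v=ray(K,ps)
    for vv,s in zip(v,(-1,1)):
        t=(s*o/2-o_[1])/vv[1]; print(o,np.round(o_+vv*t,1))
```

```text
42.9 [  8.9 -21.5  10.6]
42.9 [ 9.  21.4 11.2]
52 [  9.9 -26.    9.5]
52 [12.1 26.   5.3]
74.6 [  8.5 -37.3   6.2]
74.6 [ 8.8 37.3  4.6]
```

```bash
python3 -m handwheel '[[[0,0,0.040],[0,0,0]],[[0,0,0.045],[0,0,0]],[[0,0,0.020],[0,0,0]],[[0,0,0.010],[0,0,0]],[[0,0,0],[0,0,0]]]' -1; python3 -m handwheel '[[[0,0,0],[0,0,0]],[[0,0,0],[0,0,0]],[[0,0,0],[0,0,0]],[[0,0,0],[0,0,0]],[[0,0,0],[0,0,0]]]' 1 70; python3 -m handwheel '[[[0,0,-0.005],[0,0,0]],[[0,0,-0.010],[0,0,0]],[[0,0,-0.020],[0,0,0]],[[0,0,-0.035],[0,0,0]],[[0,0,-0.035],[0,0,0]],[[0,0,0],[0,0,0]]]'
```

```text
time_s: 17.4
position: [590.8, -2.8, 43.4]
orientation: [-2.222, -2.219, 0.003]
force: [0.4, -0.1, 0.5]
opening: 84.8
grip_force: 0.0
time_s: 17.9
position: [592.7, -2.4, 46.9]
orientation: [2.22, 2.22, 0.002]
force: [-3.4, -2.1, 8.7]
opening: 65.8
grip_force: 75.1
time_s: 18.5
position: [595.4, -1.9, 155.1]
orientation: [2.216, 2.217, 0.011]
force: [0.6, -0.1, -2.9]
opening: 65.6
grip_force: 79.1
```

```bash
python3 -m handwheel '[[[0.004,-0.030,0],[0,0,0]],[[0.006,-0.045,0],[0,0,0]],[[0.006,-0.045,0],[0,0,0]],[[0.004,-0.025,0],[0,0,0]],[[0,-0.006,0],[0,0,0]],[[0,0,0],[0,0,0]],[[0,0,0],[0,0,0]]]'
python3 - <<'E'
from h import *
w=snap("wrist","w13")
c=blob(mask(w,(0,150,60),(8,255,255)),(318,200)); print(cv2.boundingRect(c),rect(w,c,10))
E
```

```text
time_s: 19.2
position: [442.5, 18.0, 149.7]
orientation: [2.22, 2.22, 0.002]
force: [0.1, -0.3, -3.2]
opening: 65.8
grip_force: 79.2
(241, 148, 158, 140) ((441.4596252441406, 20.185306549072266), (111.8055648803711, 112.24329376220703), 84.17756652832031)
```

View pics/w13.png

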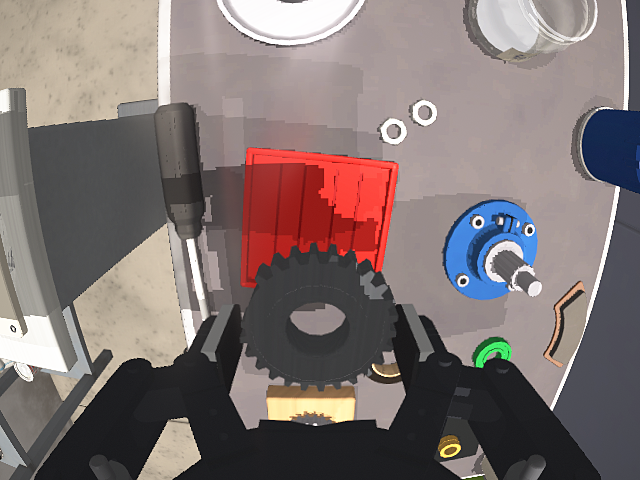

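The big gear is held level (318,315) over the tray, whose centre measures (441,20). Go down: contact is expected at TCP z about 18.

```bash
python3 -m handwheel '[[[0.001,0,0.040],[0,0,0]],[[0,0,0.045],[0,0,0]],[[0,0,0.028],[0,0,0]],[[0,0,0.010],[0,0,0]],[[0,0,0.004],[0,0,0]],[[0,0,0],[0,0,0]],[[0,0,0],[0,0,0]]]'; python3 -m handwheel '[[[0,0,0.003],[0,0,0]],[[0,0,0],[0,0,0]]]';  python3 -m handwheel '[[[0,0,0.001],[0,0,0]],[[0,0,0],[0,0,0]]]'; python3 -m handwheel '[[[0,0,0.001],[0,0,0]],[[0,0,0],[0,0,0]]]'
```

```text
time_s: 19.95
position: [442.2, 19.0, 23.4]
orientation: [2.22, 2.22, 0.003]
force: [0.5, 0.9, -3.4]
opening: 65.6
grip_force: 79.7
time_s: 20.15
position: [442.0, 19.1, 20.1]
orientation: [2.22, 2.22, 0.003]
force: [0.9, 0.4, -1.7]
opening: 65.6
grip_force: 79.9
time_s: 20.35
position: [442.0, 19.0, 19.8]
orientation: [2.22, 2.22, 0.003]
force: [-2.0, 0.0, 16.6]
opening: 65.9
grip_force: 82.1
time_s: 20.55
position: [442.1, 19.0, 19.7]
orientation: [2.22, 2.22, 0.003]
force: [-4.5, -0.3, 32.6]
opening: 65.8
grip_force: 83.8
```

```bash
python3 -m handwheel '[[[0,0,-0.002],[0,0,0]],[[0,0,0],[0,0,0]],[[0,0,0],[0,0,0]],[[0,0,0],[0,0,0]],[[0,0,-0.008],[0,0,0]],[[0,0,-0.030],[0,0,0]],[[0,0,-0.045],[0,0,0]],[[0,0,-0.049],[0,0,0]],[[0,0,-0.049],[0,0,0]],[[0,0,0],[0,0,0]],[[0,0,0],[0,0,0]],[[0,0,0],[0,0,0]]]' -0.95
python3 - <<'E'
from h import *
w=snap("wrist","w14"); d=snap("side","s14"); s0=load("side0")
hsv=mask(w,(0,0,0),(179,90,110)); r=blob(mask(w,(0,150,60),(8,255,255)),(250,200)); 
x,y,a,b=cv2.boundingRect(r); m=np.zeros_like(hsv); cv2.drawContours(m,[cv2.convexHull(r)],-1,255,-1)
g=cv2.bitwise_and(hsv,m); cs=max(cv2.findContours(g,cv2.RETR_EXTERNAL,cv2.CHAIN_APPROX_NONE)[0],key=cv2.contourArea)
print("tray",rect(w,r,10)); print("gear",cv2.boundingRect(cs),rect(w,cs,18))
print("jar diff",np.abs(d["pixels"][130:190,298:340].astype(int)-s0["pixels"][130:190,298:340]).mean())
c=blob(mask(d,(12,100,60),(28,255,255)),(430,340)); print("collar",rect(d,c,34))
cs=cv2.findContours(mask(d,(0,0,0),(179,80,90))[170:222,205:268],cv2.RETR_LIST,cv2.CHAIN_APPROX_NONE)[0]
k=max(cs,key=cv2.contourArea); print("bearing",rect(d,k+np.array([205,170]),15))
E
```

```text
time_s: 21.75
position: [440.0, 19.0, 199.6]
orientation: [-2.221, -2.221, 0.002]
force: [-0.2, -0.4, -0.8]
opening: 83.1
grip_force: 0.0
tray ((441.441650390625, 19.71514892578125), (112.70394134521484, 112.08778381347656), 84.01811218261719)
gear (282, 174, 77, 77) ((439.5062255859375, 18.813514709472656), (62.158382415771484, 66.51371765136719), 45.01984405517578)
jar diff 42.49973544973545
collar ((583.2022705078125, -223.32962036132812), (27.386075973510742, 26.00121307373047), 62.934112548828125)
bearing ((430.907958984375, 203.89370727539062), (125.3946762084961, 95.33907318115234), 57.272743225097656)
```

Run:
```python
from h import *
a=load("scene0")["pixels"]; b=snap("scene","sc15")["pixels"]
g=lambda i:cv2.cvtColor(i,cv2.COLOR_RGB2GRAY)
t=g(a)[248:318,166:220]; R_=cv2.matchTemplate(g(b)[238:328,156:230],t,cv2.TM_CCOEFF_NORMED); print(cv2.minMaxLoc(R_))
d=load("s14")["pixels"]; s=load("side0")["pixels"]; print("side gray jar now/before",g(d)[140:185:15,305:335:10].tolist(),g(s)[140:185:15,305:335:10].tolist())
w=load("w14"); h=cv2.cvtColor(w["pixels"],cv2.COLOR_RGB2GRAY)
```

```text
(0.1467180848121643, 0.9984619617462158, (0, 20), (10, 10))
side gray jar now/before [[144, 83, 141], [152, 27, 137], [38, 16, 163]] [[160, 121, 139], [154, 157, 137], [166, 164, 161]]
```

The jar hasn't moved in the scene view (0.998 match at zero shift); in the side view the arm was hiding it. All four parts are placed.

```bash
python3 -c "
from cell import workorder; print(workorder.job_done())"
```

```text
the job is handed in; nothing more can be done
None
```

The job is handed in after about 22 s: the collar is on the granite plate, the bearing in the wash dish, the small gear over the dowel and the big gear in the reject tray, all let go, with the jar where it was; the hand-in returned no verdict.

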